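# Fit a spare measuring module in the sloping console

## Robot

A 6-joint arm with a two-finger parallel gripper is mounted at the origin on a cart in front of the work surface, level with it; the furniture and walls round the work are solid. World frame = base frame: x ahead of the robot, y to its left, z up, the work surface at z = 0. Lengths are in m, angles in rad, forces in N, time in s.
With the tool pointing down it reaches from about 0.275 to 0.875 m from the base axis. Payload 12.5 kg.
Tool frame: the origin (TCP) lies at the very end of the fingers, on their centre line; the grasp point (between the pads) lies 19 mm behind it; z points along the fingers, y is the line along which they close (so a half turn about z gives the same grasp; the last joint's range is limited). The gripper opens to 85 mm and grips with 20 to 120 N. Pads are 22 mm wide; open, the fingers measure 114 mm over their backs; the gripper's body (76 mm by 85 mm) begins 54 mm behind the grasp point. The pads swing forward as they close: fully open they stand 13 mm farther back than shut.
Start: joints at [1.189, 0.351, 1.652, -0, 1.139, -0.085], TCP at [0.161, 0.526, 0.231] pointing down, gripper open.
Joint ranges: [-2.75, 2.75], [-0.79, 2.1], [0.01, 2.65], [-1.57, 4.71], [0.07, 3.14], [-2.87, 2.87]. Speed limits (rad/s): [2.22, 2.22, 2.79, 3.14, 3.14, 3.14].

## Interface

Orientations are given as a 3x3 rotation matrix whose columns are the frame's x, y, z axes.
In Python, from bench import manip gives the robot as it stands. Calls block until the motion is done:
- manip.move_ptp(position, orientation): joint-space move of the TCP to a pose.
- manip.move_l(position, attitude=None, max_speed=0.15): straight line of the TCP; attitude=None keeps the orientation; max_speed is the mean speed in m/s.
- manip.move_j(angles): joint-space move.
- manip.set_gripper(opening, effort=None): opening from 0.0 (shut) to 1.0 (fully open); effort is the grip in N (None keeps the last); returns when the fingers have stopped.
- manip.dwell(seconds).
- manip.inverse_kinematics(position, orientation): joint angles nearest the present ones, or None.
- manip.grab_frame(name): name is "scene" or "top" or "wrist"; returns (picture, depth): 400x640x3 uint8, red, green, blue; 400x640 float32, m along the optical axis (not along the pixel's ray), 0 where there is no reading.
- manip.get_calibration(name): a dict with "camera_matrix" (3x3 intrinsics, pixels), "R" (3x3) and "t" (3): a world point X has camera coordinates R X + t. Camera axes: x right, y down, z forward; pixel columns grow to the right and rows downward; lengths in m; the calibration is good to about 2 mm. A picture is of the moment at which its call begins: read the wrist's pose just before it. get_calibration takes no time and is no camera call; for the wrist camera it gives the pose at the moment of the call.
A pose or a line that the arm cannot do raises manip.Unreachable and nothing moves.
- manip.sign_off(): hands the job in; it is judged then, once.
Trained networks look in the newest picture that a camera, given by its name, has taken for a name from the list of things; names that differ only in an ending like _2 or _b are one class to them, and where a whole thing is asked for, a point or a joint stands for the part that bears it (a point fixed in the world has none). Each returns a list of dicts, best first, with "confidence" (0 to 1); they miss things now and then, are a little off and sometimes report something else, mostly with a low value. They report only what shows in the picture. A call takes as long as a camera call.
- manip.look_for(camera, name): "at" ([x, y, z] in m, in world coordinates, good to about 4 mm: the middle of the surface that is visible of it).
Readings, each from a call of its own:
- manip.current_time(): time.
- manip.current_qpos(): joint angles.
- manip.current_joint_vel(): joint speeds.
- manip.current_joint_torque(): joint torques, N m.
- manip.current_ee_pos(): TCP position.
- manip.current_tcp_rot(): TCP orientation.
- manip.current_force(): force on the tool from outside, world axes, zero at the start.
- manip.current_ft_torque(): the same for the moment, N m.
- manip.current_grip_width(): opening from 0.0 (shut) to 1.0 (fully open).
- manip.current_grip_force(): force on a finger pad.
Only numpy, scipy, OpenCV 4.12 (cv2) and the standard library are available. Lean on these libraries where they do the work, as an engineer would, in place of code of your own. Each camera call takes 0.05 s, during which the arm holds its last target. There are 200 camera calls.

## Task

Fit the spare measuring module in the console in place of the blank: push the locking slide over to the left to free the parts, draw the blank out and stand it in an empty cell of the storage block, then slide the spare module from the storage block into the slot that has come free, fully home, and push the locking slide back to its locked end. Leave the two fitted modules, the blank already in storage and the vials where they are.

Things in the scene. Friction and masses are not known exactly. Their poses are not given: they have to be found in the camera images.
- console: fixed instrument console 192 (y) x 124 (x) x 102 mm high, black cheeks. Origin: centre of underside; x to its back, y to its left, z up. Its grey panel rises away from the operator at 30 deg to the horizontal: parts plug in square to it, along (0.5, 0, -0.866) in this frame. Three slots 50 mm apart in y, 72 (up the slope) x 12 mm, mouth bevelled 3 mm, guides 30 mm deep, hollow behind
- slot_0 (a point): centre of the mouth of the console's left (+y) slot, in the plane of the sloping panel: where a part's origin lies when it is fully home (its plate flat on the panel, its x up or down the slope). Axes: those of the console
- slot_1 (a point): centre of the mouth of the console's middle slot, in the plane of the sloping panel: where a part's origin lies when it is fully home (its plate flat on the panel, its x up or down the slope). Axes: those of the console
- slot_2 (a point): centre of the mouth of the console's right (-y) slot, in the plane of the sloping panel: where a part's origin lies when it is fully home (its plate flat on the panel, its x up or down the slope). Axes: those of the console
- lock_slide (a joint): steel locking bar along the low edge of the panel; its three teeth hold down the lower ends of all three plates. Travel (m) along the console's +y: about 0 = locked (teeth over the plates, with 2 mm play), 0.025 = stop, unlocked (teeth over the gaps). Moves with about 2 N, stays where left. A part standing over 2 mm proud blocks it from locking
- lock_tab (a point): centre of the top of the locking bar's black thumb tab, which stands square to the sloping panel: 12 mm thick (console y), 16 mm wide, rises 29 mm from the bar (39 mm from the panel), free on both sides, 55 mm down the slope from the slots' centre line; moves with the bar. Axes' z points out of the panel
- blank: blanking piece, in one of the console's slots at the start: all aluminium, plain plate 90 x 24 x 4 mm without sockets, bow handle 42 x 10 rising 34 mm above the plate (grip across the 10 mm, own y), short tongue 70 x 10 reaching 29 mm below the plate. Origin: centre of the plate's underside; z out through the handle, x along the plate. 0.06 to 0.13 kg
- spare_module: plug-in module, the spare, in storage at the start: black slab 70 x 10 x 60 mm (x, y, z) under an aluminium plate 90 x 24 x 4; on it a solid black handle 42 x 10, rising 34 mm above the plate (grip across the 10 mm, own y), at the +x end two round sockets. Origin: centre of the plate's underside; z out through the handle, x along the plate. Slab's tip 64 x 7. Fits either way round
- module_a: plug-in module, fitted in the console: black slab 70 x 10 x 60 mm (x, y, z) under an aluminium plate 90 x 24 x 4; on it a solid black handle 42 x 10, rising 34 mm above the plate (grip across the 10 mm, own y), at the +x end two round sockets. Origin: centre of the plate's underside; z out through the handle, x along the plate. Slab's tip 64 x 7. 
- module_b: plug-in module, fitted in the console: black slab 70 x 10 x 60 mm (x, y, z) under an aluminium plate 90 x 24 x 4; on it a solid black handle 42 x 10, rising 34 mm above the plate (grip across the 10 mm, own y), at the +x end two round sockets. Origin: centre of the plate's underside; z out through the handle, x along the plate. Slab's tip 64 x 7. 
- storage: fixed white storage block 108 (x) x 169 (y) x 72 mm high. Origin: centre of underside, z up. Three upright cells 50 mm apart in y, 74 (x) x 14 mm, 64 deep, bevelled 3 mm, open at the top; a part hangs in a cell with its plate flat on the block. At the start the spare module and another blank are in cell_0 and cell_1 (either way), cell_2 is free
- cell_0 (a point): centre of the mouth of the storage block's left (+y) cell, on the top of the block: where a part's origin lies when it is fully down; axes as the block's
- cell_1 (a point): centre of the mouth of the storage block's middle cell, on the top of the block: where a part's origin lies when it is fully down; axes as the block's
- cell_2 (a point): centre of the mouth of the storage block's right (-y) cell, on the top of the block: where a part's origin lies when it is fully down; axes as the block's
- stored_blank: another blanking piece, the same as the blank, kept in the storage block; it stays there
- vial_amber: capped sample vial with amber contents, 27 mm across, 59 mm high, standing between the console and the storage block, the farther of two. Origin: centre of its underside, z up
- vial_clear: capped sample vial with clear contents, 27 mm across, 59 mm high, standing between the console and the storage block, nearer the robot. Origin: centre of its underside, z up

How it is judged:
On the way, in this order (a step that is already met when the one before it is completed fails the run):
1. the locking slide is pushed to its unlocked end (value of joint lock_slide above 0.021 m), for 0.1 s.
2. the blank is out of the console (distance between blank and slot_0 above 0.045 m and distance between blank and slot_1 above 0.045 m and distance between blank and slot_2 above 0.045 m), for 0.1 s.
3. the spare module is fully home in the free slot ((distance between spare_module and slot_0 below 0.005 m or distance between spare_module and slot_1 below 0.005 m or distance between spare_module and slot_2 below 0.005 m)), for 0.2 s.
At the end, for the whole second after the job is handed in: Spare module in the slot the blank left and both fitted modules, each within 5 mm of fully home; slide within 5 mm of its locked end; the blank and the stored blank each in a cell within 7 mm of fully down, the blank upright within 0.1 rad; all at rest ((distance between spare_module and slot_0 below 0.005 m or distance between spare_module and slot_1 below 0.005 m or distance between spare_module and slot_2 below 0.005 m) and (distance between blank and cell_0 below 0.007 m or distance between blank and cell_1 below 0.007 m or distance between blank and cell_2 below 0.007 m) and angle between blank's own z axis and vertical below 0.1 rad and value of joint lock_slide below 0.005 m and (distance between module_a and slot_0 below 0.005 m or distance between module_a and slot_1 below 0.005 m or distance between module_a and slot_2 below 0.005 m) and (distance between module_b and slot_0 below 0.005 m or distance between module_b and slot_1 below 0.005 m or distance between module_b and slot_2 below 0.005 m) and (distance between stored_blank and cell_0 below 0.007 m or distance between stored_blank and cell_1 below 0.007 m or distance between stored_blank and cell_2 below 0.007 m) and linear speed of each of spare_module, blank below 0.02 m/s); the robot touches nothing.
It fails at once if a fitted module is pulled out by more than 15 mm (distance of any of module_a, module_b from where it was at the start of the episode above 0.015 m).
It fails at once if the blank already in storage is moved by more than 15 mm (distance of stored_blank from where it was at the start of the episode above 0.015 m).
It fails at once if a vial is knocked over or pushed more than 40 mm (angle between any of vial_amber, vial_clear's own z axis and vertical above 0.5 rad or distance of any of vial_amber, vial_clear from where it was at the start of the episode above 0.04 m).
It also fails if it takes over 61 s, if anything falls off the work surface, if the arm or the gripper's body presses on something with over 40 N, if the wrist force passes 120 N, or if a joint passes its speed limit or range.

## Working session

There is one attempt and no reset: what is moved stays moved. The work goes in short steps, each a Python script; the robot and the scene stay as the last script left them, time stands still between calls to the robot, and variables do not carry over. Pictures are saved under pics/ and viewed, at most 10 in all, crops included, and the job is handed in when it is done.

```bash
mkdir -p pics; ls; python3 - <<'E'
from bench import manip
import cv2, numpy as np
for c in ["scene","top"]:
    im,d=manip.grab_frame(c); cv2.imwrite(f"pics/{c}1.png",im[:,:,::-1]); np.savez(f"/tmp/{c}1.npz",im=im,d=d,**manip.get_calibration(c))
    for n in ["console","lock_tab","blank","spare_module","module_a","storage","vial_amber","vial_clear"]:
        print(c,n,[(np.round(r["at"],3).tolist(),round(r["confidence"],2)) for r in manip.look_for(c,n)[:5]])
print(manip.current_time())
E
```

```text
pics
scene console [([0.507, 0.147, 0.058], 0.89), ([0.489, -0.23, 0.064], 0.19)]
scene lock_tab [([0.463, 0.204, 0.061], 0.62)]
scene blank [([0.516, 0.268, 0.094], 0.59)]
scene spare_module [([0.506, 0.146, 0.059], 0.67), ([0.51, -0.204, 0.076], 0.63)]
scene module_a [([0.504, 0.171, 0.091], 0.89), ([0.507, 0.221, 0.096], 0.63), ([0.46, 0.205, 0.061], 0.16)]
scene storage [([0.486, -0.233, 0.066], 0.88)]
scene vial_amber [([0.524, -0.007, 0.035], 0.68), ([0.464, 0.204, 0.058], 0.34), ([0.508, 0.146, 0.059], 0.33)]
scene vial_clear [([0.463, 0.008, 0.035], 0.72), ([0.508, 0.146, 0.054], 0.69)]
top console [([0.53, 0.208, 0.078], 0.75)]
top lock_tab [([0.471, 0.22, 0.06], 0.75)]
top blank [([0.526, 0.268, 0.092], 0.78), ([0.518, -0.193, 0.076], 0.68)]
top spare_module [([0.522, -0.196, 0.075], 0.55)]
top module_a [([0.517, 0.221, 0.095], 0.79), ([0.508, 0.174, 0.094], 0.58)]
top storage [([0.52, -0.21, 0.073], 0.67)]
top vial_amber []
top vial_clear [([0.468, 0.008, 0.057], 0.67), ([0.52, -0.21, 0.074], 0.18)]
0.9
```

View pics/scene1.png

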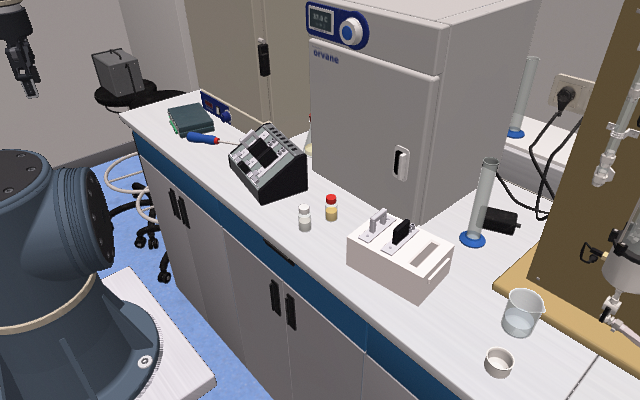

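View pics/top1.png

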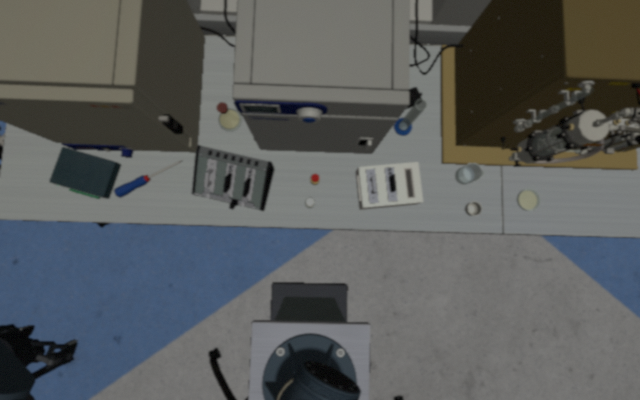

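The blank is in the console's left slot at about (0.526, 0.268). The modules are in the middle and right slots, with the tab at top-view pixel (233,203). In storage, the blank is in cell_0, the spare (black handle, pixel 392,183) is in cell_1 and cell_2 is free. Next is a closer wrist view of the console.

```bash
cat > h.py <<'E'
from bench import manip
import numpy as np, cv2
def Rz(a): c,s=np.cos(a),np.sin(a); return np.array([[c,-s,0],[s,c,0],[0,0,1.]])
def frame(yaw,tilt):           # part frame: x up slope, y left, z out of panel
    t=np.radians(tilt); Ry=np.array([[np.cos(t),0,-np.sin(t)],[0,1,0],[np.sin(t),0,np.cos(t)]])
    return Rz(yaw)@Ry
def tool(P,flip=False):        # tool z = -P.z, y along P.y
    s=-1 if flip else 1
    return np.column_stack([s*-P[:,0],s*P[:,1],-P[:,2]])
def shot(name):
    c=manip.get_calibration("wrist"); im,d=manip.grab_frame("wrist")
    cv2.imwrite(f"pics/{name}.png",im[:,:,::-1]); np.savez(f"/tmp/{name}.npz",im=im,d=d,**c)
    return im,d,c
def cloud(d,c):
    K=c["camera_matrix"]; v,u=np.indices(d.shape)
    X=np.stack([(u-K[0,2])/K[0,0]*d,(v-K[1,2])/K[1,1]*d,d],-1)
    return (X-c["t"])@c["R"]
def rectify(im,c,O,P,half=0.12,res=0.0005): # picture of plane z=0 of frame (O,P); rows: x down from +half, cols: y from +half
    n=int(2*half/res); K=c["camera_matrix"]
    A=np.column_stack([-res*P[:,1],-res*P[:,0],O+half*P[:,0]+half*P[:,1]])
    H=K@(c["R"]@A+np.outer(c["t"],[0,0,1]))
    return cv2.warpPerspective(im,H,(n,n),flags=cv2.INTER_LINEAR|cv2.WARP_INVERSE_MAP)
E
python3 - <<'E'
from h import *
P=frame(-0.19,30); O=np.array([0.51,0.22,0.07])
for f in (0,1):
    q=manip.inverse_kinematics(O+P[:,2]*0.22,tool(P,f)); print(f,q)
    if q is not None: best=f if f==0 or abs(q[5])<abs(b[5]) else best; b=q if best==f else b
manip.move_j(b); manip.dwell(.2)
im,d,c=shot("w1"); print(best,manip.current_ee_pos(),-c["R"].T@c["t"],c["R"][2],manip.current_time())
for n in ["console","lock_tab","blank","module_a"]:
    print(n,[(np.round(r["at"],3).tolist(),round(r["confidence"],2)) for r in manip.look_for("wrist",n)[:5]])
E
```

```text
0 [ 0.65141008  0.04037395  2.05826376 -0.57099877  0.76114568 -0.36583703]
1 [ 0.65141008  0.04037395  2.05826376 -0.57099877  0.76114568  2.77575562]
0 [0.40188033 0.24122206 0.26043006] [0.26327277 0.26716992 0.34511498] [ 0.72753175 -0.1394557  -0.67175119] 2.525
console [([0.496, 0.231, 0.064], 0.87)]
lock_tab [([0.473, 0.228, 0.057], 0.97)]
blank [([0.514, 0.274, 0.091], 0.57)]
module_a [([0.508, 0.225, 0.084], 0.89), ([0.494, 0.178, 0.087], 0.65), ([0.493, -0.125, 0.053], 0.56)]
```

View pics/w1.png

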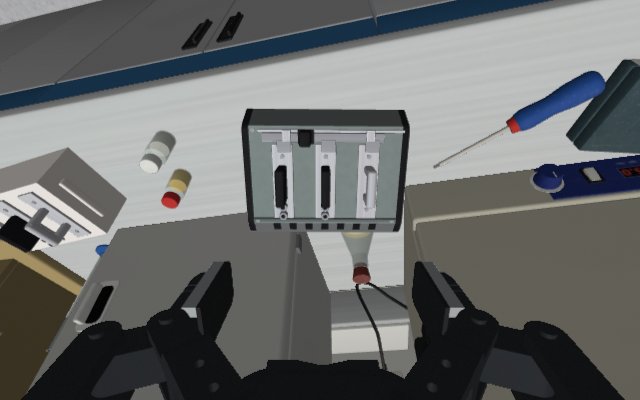

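The wrist view shows the console at pixels (245-408,110-230): tab (305,138), module handles (282,188) and (325,185), blank's bow (370,188). I'll fit the panel plane and rectify.

```bash
python3 - <<'E'
from h import *
z=np.load("/tmp/w1.npz"); X=cloud(z["d"],z); 
reg=X[135:222,258:400].reshape(-1,3); ok=reg[:,2]>0.01; reg=reg[ok]
rng=np.random.default_rng(0); best=0
for _ in range(500):
    p=reg[rng.choice(len(reg),3,False)]; n=np.cross(p[1]-p[0],p[2]-p[0]); n/=np.linalg.norm(n)+1e-12
    if n[2]<0:n=-n
    if n[2]<.8: continue
    m=abs((reg-p[0])@n)<.0015
    if m.sum()>best: best=m.sum(); M=m
p=reg[M]; c0=p.mean(0); n=np.linalg.svd(p-c0,full_matrices=False)[2][2]; n*=np.sign(n[2])
yaw=np.arctan2(-n[1],-n[0]); print(best,len(reg),c0,n,"tilt",np.degrees(np.arccos(n[2])),"yaw",yaw)
# heights over the plane histogram
h=(reg-c0)@n; print(np.histogram(h,np.arange(-.01,.05,.002)))
O=c0; P=frame(-0.19,30)
# rectify at plane of plate tops and panel
r=rectify(z["im"],z,O+0*P[:,2],P,.11,.0004); cv2.imwrite("pics/r1.png",r[:,:,::-1]); 
r2=rectify(z["im"],z,O+0.004*P[:,2],P,.11,.0004); np.save("/tmp/r1.npy",r2); print(O)
g=cv2.cvtColor(r2,cv2.COLOR_RGB2GRAY)
for l in cv2.HoughLinesP(cv2.Canny(g,60,150),1,np.pi/720,60,minLineLength=120,maxLineGap=10)[:,0][:25]:
    dx,dy=l[2]-l[0],l[3]-l[1]; print(l,round(np.degrees(np.arctan2(dy,dx)),1))
E
```

```text
6249 12354 [0.52002299 0.22958874 0.076407  ] [-0.49241689  0.09881464  0.86473191] tilt 30.14789343121593 yaw -0.19804232809017688
(array([   0,    0,    0,   39, 3378, 3212, 1556, 1195,   46,  615,  663,
        202,   33,   21,   16,   22,   20,   20,   17,   27,   29,   23,
         86,  638,  429,   27,    0,    0,    0]), array([-0.01 , -0.008, -0.006, -0.004, -0.002,  0.   ,  0.002,  0.004,
        0.006,  0.008,  0.01 ,  0.012,  0.014,  0.016,  0.018,  0.02 ,
        0.022,  0.024,  0.026,  0.028,  0.03 ,  0.032,  0.034,  0.036,
        0.038,  0.04 ,  0.042,  0.044,  0.046,  0.048]))
[0.52002299 0.22958874 0.076407  ]
[178 441 485 441] 0.0
[ 80 167 449 167] 0.0
[255 487 512 487] 0.0
[179 419 328 419] 0.0
[179 422 328 422] 0.0
[ 80 484 250 484] 0.0
[324 325 324 202] -90.0
[ 42   2  58 211] 85.6
[309 324 309 202] -90.0
[267 192 268 329] 89.6
```

View pics/r1.png

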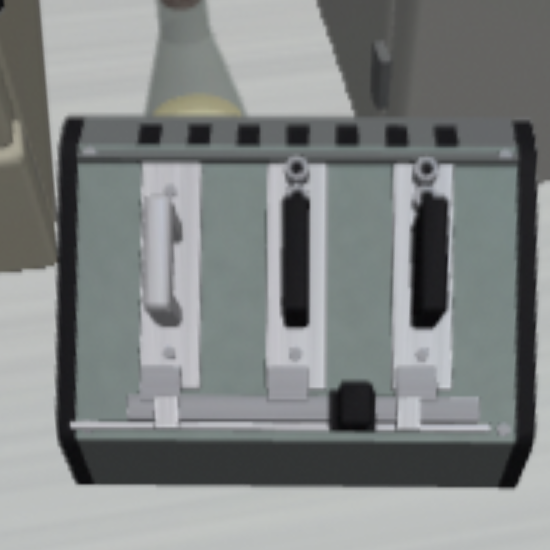

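The rectified panel has straight axes, so yaw -0.19 and tilt 30° hold. Plate centres are at columns 171, 296 and 423 (spacing 125 px = 50 mm), and the tab top is at about (353,395). Next I grip the tab and slide it left.

```bash
cat >> h.py <<'E'
PC=frame(-0.19,30); OC=np.array([0.52002,0.22959,0.07641])+PC@np.array([-.001,-.0087,0])  # slot_1
def con(x,y,z): return OC+PC@np.array([x,y,z])
TC=tool(PC)
E
python3 - <<'E'
from h import *
z=np.load("/tmp/w1.npz"); X=cloud(z["d"],z); L=(X-OC)@PC
m=(L[...,2]>.03)&(L[...,2]<.045)&(L[...,0]<-.04)&(L[...,0]>-.075)&(abs(L[...,1])<.06)
print("tab top",m.sum(),L[m].mean(0),L[m].min(0),L[m].max(0))
yt=L[m][:,1].mean()
if m.sum()<15 or not -.035<yt<-.008: raise SystemExit
manip.set_gripper(0.5,30)
manip.move_ptp(con(-.055,yt,.075),TC)
manip.move_l(con(-.055,yt,.017),max_speed=.1)
manip.set_gripper(0,30); print(manip.current_grip_width(),manip.current_force())
p=manip.current_ee_pos()
manip.move_l(p+PC@[0,.0262,0],max_speed=.05); print(manip.current_force(),manip.current_grip_width(),((manip.current_ee_pos()-OC)@PC))
manip.set_gripper(0.5)
manip.move_l(con(-.055,yt+.026,.09),max_speed=.2)
shot("w2"); print(manip.current_time())
E
```

```text
tab top 196 [-0.05453244 -0.02098339  0.03889221] [-0.06208724 -0.02675052  0.03203714] [-0.0460666  -0.01531513  0.04151324]
0.1309750505378622 [-4.00882248  1.01063176  7.18984151]
[ -2.09351338 -23.39039514  11.55876441] 0.1333685512820041 [-0.05462162  0.00168323  0.01755675]
6.6333
```

```bash
python3 - <<'E'
from h import *
z=np.load("/tmp/w2.npz"); X=cloud(z["d"],z); L=(X-OC)@PC
m=(L[...,2]>.032)&(L[...,2]<.045)&(L[...,0]<-.04)&(L[...,0]>-.075)&(abs(L[...,1])<.06)
print("tab",m.sum(),L[m].mean(0) if m.any() else 0)
for y in (.05,0,-.05):
    for lo,hi in((.034,.045),(.001,.008)):
        m=(L[...,2]>lo)&(L[...,2]<hi)&(abs(L[...,0])<.04)&(abs(L[...,1]-y)<.012); print(y,lo,m.sum(),np.median(L[m],0) if m.any() else 0)
r=rectify(z["im"],z,OC,PC,.11,.0004); cv2.imwrite("pics/r2.png",r[:,:,::-1])
E
```

```text
tab 423 [-0.05544929  0.00065922  0.03863128]
0.05 0.034 0 0
0.05 0.001 962 [-0.02588735  0.04705898  0.00369708]
0 0.034 693 [-0.00201336  0.00049663  0.03757444]
0 0.001 1399 [-0.00832855  0.00187834  0.00387252]
-0.05 0.034 28 [-0.02020574 -0.05287964  0.03716972]
-0.05 0.001 733 [-0.02894266 -0.05070068  0.00405188]
```

View pics/r2.png

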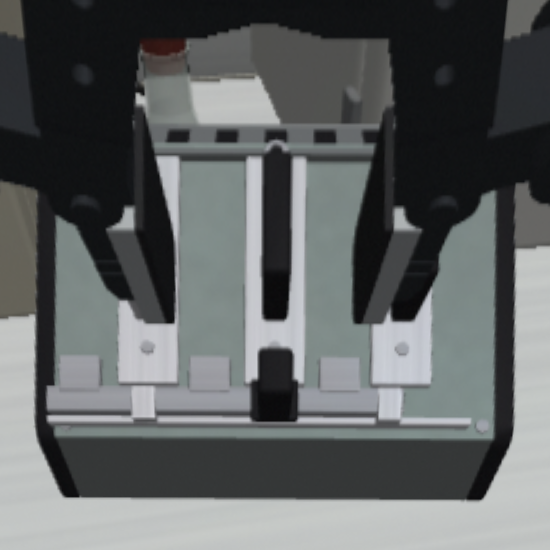

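The picture shows the teeth over the gaps and the tab over the middle column (275,380). The 23 N reaction with the arm stalled also says it is on the stop. Next I draw the blank and view the storage with it in hand.

```bash
python3 - <<'E'
from h import *
manip.set_gripper(0.4)
manip.move_l(con(0,.05,.075),max_speed=.2)
manip.move_l(con(0,.05,.011),max_speed=.1)
manip.set_gripper(0,70); print(manip.current_grip_width(),manip.current_force(),(manip.current_ee_pos()-OC)@PC)
manip.move_l(con(0,.05,.04),max_speed=.06); print(manip.current_force(),manip.current_grip_width())
manip.move_l(con(0,.05,.10),max_speed=.15)
P=frame(.1,0); manip.move_ptp(np.array([.48,-.22,.28]),tool(P)); manip.dwell(.2)
im,d,c=shot("w3"); print(manip.current_qpos(),manip.current_grip_width(),manip.current_time())
r=rectify(im,c,np.array([.515,-.22,.072]),P,.11,.0004); cv2.imwrite("pics/r3.png",r[:,:,::-1])
cv2.imwrite("pics/w3r3.png",np.hstack([cv2.resize(im,(450,281)),cv2.resize(r,(281,281))])[:,:,::-1])
for n in ["storage","blank","spare_module"]:
    print(n,[(np.round(r["at"],3).tolist(),round(r["confidence"],2)) for r in manip.look_for("wrist",n)[:4]])
E
```

```text
0.10082608187963109 [-4.87975513  0.19325326  6.59226618] [0.00027802 0.05026637 0.01154794]
[-0.36807092 -0.21262481 -1.79637809] 0.09873772221955941
[-5.17063822e-01  2.63271930e-01  1.64766075e+00 -7.90706004e-05
  1.23081155e+00 -2.18846607e+00] 0.09741288981988931 11.8333
storage [([0.504, -0.187, 0.072], 0.57)]
blank [([0.459, -0.218, 0.277], 0.93)]
spare_module [([0.512, -0.191, 0.078], 0.68), ([0.513, 0.131, 0.061], 0.53), ([0.507, -0.188, 0.072], 0.24)]
```

View pics/w3r3.png

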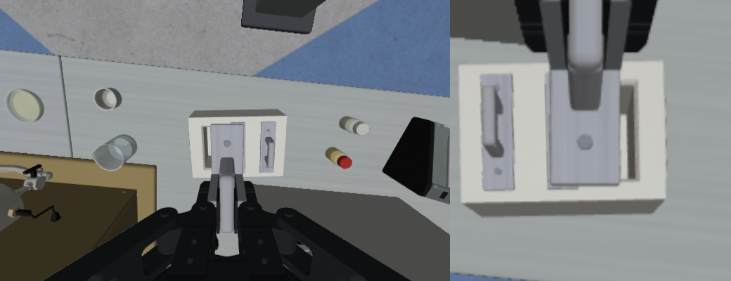

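View pics/r3.png

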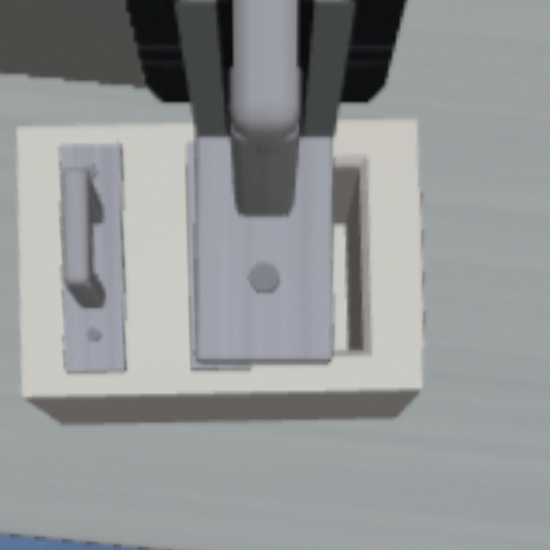

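View: stored blank at column 92, spare's plate from column 189 (behind the held blank), and the free cell's right rim at columns 369-372. The block's edges give its centre at column 220, row 259, with yaw about 0.118. Next I place the blank in cell_2.

```bash
cat >> h.py <<'E'
PS=frame(.118,0); OS=np.array([.5192,-.1975,.072]); TS=tool(PS)
def sto(x,y,z): return OS+PS@np.array([x,y,z])
E
python3 - <<'E'
from h import *
f=lambda:np.round(np.r_[manip.current_force(),manip.current_ee_pos()-OS],4)
manip.move_ptp(sto(0,-.05,.065),TS); f0=manip.current_force(); print(f())
manip.move_l(sto(0,-.05,.0335),max_speed=.05); print(f())
if np.abs(manip.current_force()-f0).max()<12:
    manip.move_l(sto(0,-.05,.0125),max_speed=.05); print(f(),manip.current_grip_width())
print(manip.current_time())
E
```

```text
[ 0.637   0.2742 -0.3403  0.0063 -0.0498  0.0661]
[ 0.8156 -1.226  -0.416   0.006  -0.0497  0.0336]
[-4.72090e+00  4.14090e+00  1.24429e+01  5.60000e-03 -4.93000e-02
  1.28000e-02] 0.10270198659767449
13.9917
```

```bash
python3 - <<'E'
from h import *
manip.set_gripper(0.35)
manip.move_l(sto(0,-.05,.07),max_speed=.12)
manip.move_l(sto(-.01,0,.10),max_speed=.2); manip.dwell(.15)
im,d,c=shot("w4")
r=rectify(im,c,OS,PS,.11,.0004); cv2.imwrite("pics/r4.png",r[:,:,::-1])
L=(cloud(d,c)-OS)@PS
for y in (.05,0,-.05):
    for lo,hi in((.030,.045),(.002,.007)):
        m=(L[...,2]>lo)&(L[...,2]<hi)&(abs(L[...,0])<.055)&(abs(L[...,1]-y)<.02); print(y,lo,m.sum(),np.round([L[m].min(0),np.median(L[m],0),L[m].max(0)],4).tolist() if m.any() else 0)
print(manip.current_time())
E
```

```text
0.05 0.03 835 [[-0.0208, 0.045, 0.0301], [-0.0024, 0.0491, 0.0379], [0.0202, 0.0555, 0.0401]]
0.05 0.002 1922 [[-0.0534, 0.0313, 0.002], [-0.0198, 0.0463, 0.0045], [0.0458, 0.0698, 0.007]]
0 0.03 786 [[-0.021, -0.0044, 0.0301], [-0.0021, 0.0, 0.0382], [0.0206, 0.0051, 0.0399]]
0 0.002 2068 [[-0.0533, -0.0198, 0.002], [-0.0165, 0.0001, 0.0044], [0.0535, 0.0198, 0.0069]]
-0.05 0.03 837 [[-0.0219, -0.0546, 0.03], [-0.003, -0.0483, 0.0378], [0.0197, -0.0442, 0.0405]]
-0.05 0.002 1888 [[-0.0534, -0.0696, 0.002], [-0.0211, -0.0454, 0.0044], [0.0473, -0.0308, 0.007]]
15.6
```

View pics/r4.png

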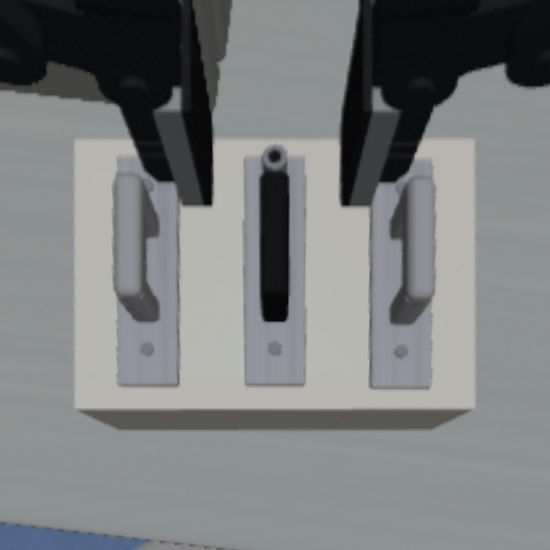

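The blank sits fully down in cell_2 (handle tops at 38 mm on all three) and the storage frame is good. Next I take the spare.

```bash
python3 - <<'E'
from h import *
manip.move_l(sto(0,0,.075),max_speed=.15)
manip.move_l(sto(0,0,.0115),max_speed=.1)
manip.set_gripper(0,90); print(manip.current_grip_width(),manip.current_force(),(manip.current_ee_pos()-OS)@PS)
manip.move_l(sto(0,0,.09),max_speed=.1); print(manip.current_force(),manip.current_grip_width())
manip.move_l(sto(0,0,.19),max_speed=.25)
manip.move_ptp(con(0,.0503,.16),TC)
manip.move_l(con(0,.0503,.085),max_speed=.15); manip.dwell(.2)
f0=manip.current_force(); print(f0,manip.current_time())
zs=np.r_[.066,.060,.054,.046,.038]
for z in zs:
    manip.move_l(con(0,.0503,z),max_speed=.06)
    g=PC.T@(manip.current_force()-f0); print(z,np.round(g,1),np.round((manip.current_ee_pos()-con(0,.0503,z))@PC,4))
    if np.abs(g).max()>20: break
shot("w5"); print(manip.current_time(),manip.current_grip_width())
E
```

```text
0.09325075148914819 [-1.13586961  1.15099636  6.63688667] [ 0.00042051 -0.00019716  0.01240002]
[ 0.18729656 -0.12774372 -2.19472763] 0.10035948631673001
[-0.39518601  0.1984657  -2.59323008] 21.1667
0.066 [0.8 0.8 0.3] [-0.0001 -0.0002 -0.0004]
0.06 [-0.5  0.   0.9] [-0.0001 -0.0001 -0.0003]
0.054 [ 0.6 -0.2  0.7] [-0.0001 -0.0001 -0.0003]
0.046 [ 1.5 -0.3 -0.2] [-0.0001 -0.0002 -0.0004]
0.038 [0.5 0.2 0.4] [-0.0001 -0.0001 -0.0004]
22.75 0.09755338810455173
```

Sliding in freely. I'll push it home, release, then lock.

```bash
python3 - <<'E'
from h import *
f0=np.array([-.4,.2,-2.6])
for z in np.r_[.03,.022,.016,.0135,.0115,.0100,.0085]:
    manip.move_l(con(0,.0503,z),max_speed=.05)
    g=PC.T@(manip.current_force()-f0); print(z,np.round(g,1),np.round((manip.current_ee_pos()-OC)@PC,4))
    if np.abs(g).max()>22: break
manip.set_gripper(0.4); 
manip.move_l(con(0,.0503,.08),max_speed=.15)
manip.move_l(con(-.055,.02,.10),max_speed=.2); manip.dwell(.15)
im,d,c=shot("w6"); L=(cloud(d,c)-OC)@PC
for y in (.05,0,-.05):
    for lo,hi in((.030,.05),(.002,.009)):
        m=(L[...,2]>lo)&(L[...,2]<hi)&(abs(L[...,0])<.04)&(abs(L[...,1]-y)<.012); print(y,lo,m.sum(),np.round(np.median(L[m],0),4) if m.any() else 0)
m=(L[...,2]>.032)&(L[...,2]<.045)&(L[...,0]<-.045)&(L[...,0]>-.075)&(abs(L[...,1])<.04)
print("tab",m.sum(),L[m].mean(0)); print(manip.current_time())
r=rectify(im,c,OC,PC,.11,.0004); cv2.imwrite("pics/r6.png",r[:,:,::-1])
E
```

```text
0.03 [ 1.5  0.2 -0.9] [-0.0001  0.0502  0.0297]
0.022 [ 1.3 -0.1 -0.1] [-0.0001  0.0502  0.0217]
0.016 [0.6 0.7 1. ] [-0.0001  0.0502  0.0157]
0.0135 [ 1.4 -0.2  0.7] [-0.0001  0.0503  0.0134]
0.0115 [ 1.2 -0.6  0.6] [-0.      0.0503  0.0114]
0.01 [-2.7 -2.3 19.6] [0.     0.0505 0.0109]
0.0085 [-8.2 -5.6 49.2] [0.     0.0504 0.0108]
0.05 0.03 110 [0.0113 0.0454 0.0365]
0.05 0.002 1202 [-0.0208  0.0443  0.0038]
0 0.03 682 [-0.0028  0.0007  0.0376]
0 0.002 1131 [-0.015   0.006   0.0039]
-0.05 0.03 618 [-0.0076 -0.0486  0.0375]
-0.05 0.002 952 [-0.0243 -0.0453  0.0041]
tab 387 [-0.05535959  0.00108562  0.03866941]
26.3083
```

View pics/r6.png

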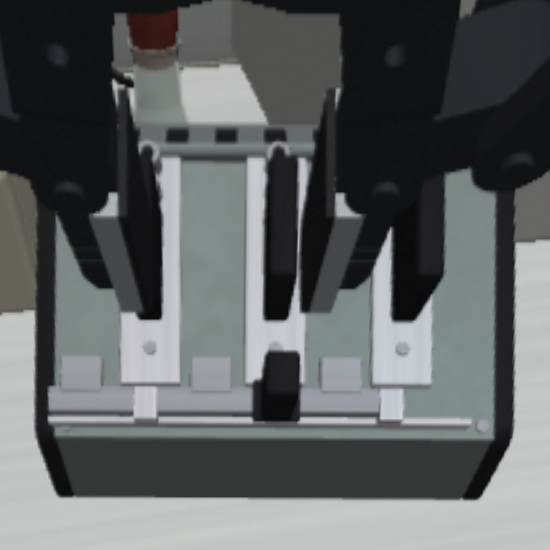

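The spare's plate is flush with its neighbours (3.8 mm above the panel), and the slide is still at its unlocked end. Now I lock it.

```bash
python3 - <<'E'
from h import *
manip.set_gripper(0.5,30)
manip.move_l(con(-.055,.001,.075),max_speed=.15)
manip.move_l(con(-.055,.001,.017),max_speed=.1)
manip.set_gripper(0,30)
p=manip.current_ee_pos()
for s in (.01,.018,.022,.025,.028):
    manip.move_l(p-PC@[0,s,0],max_speed=.05); g=PC.T@manip.current_force(); print(s,np.round(g,1),np.round((manip.current_ee_pos()-OC)@PC,4))
    if g[1]>18: break
manip.set_gripper(0.5)
manip.move_l(con(-.055,-.022,.10),max_speed=.2); manip.dwell(.15)
im,d,c=shot("w7"); L=(cloud(d,c)-OC)@PC
m=(L[...,2]>.032)&(L[...,2]<.045)&(L[...,0]<-.045)&(L[...,0]>-.075)&(abs(L[...,1])<.05)
print("tab",m.sum(),L[m].mean(0)); print(manip.current_time())
r=rectify(im,c,OC,PC,.11,.0004); cv2.imwrite("pics/r7.png",r[:,:,::-1])
E
```

```text
0.01 [-0.9 -1.3  2.2] [-0.0548 -0.0092  0.0176]
0.018 [-1.4 -1.7  6.1] [-0.0548 -0.0171  0.0176]
0.022 [-3.1 -1.5  7.7] [-0.0548 -0.0208  0.0176]
0.025 [-2.7 -0.6  6.1] [-0.0549 -0.0236  0.0176]
0.028 [-7.3 15.2 -0.3] [-0.0548 -0.0238  0.0176]
tab 397 [-0.05546758 -0.02423147  0.03869241]
30.6
```

View pics/r7.png

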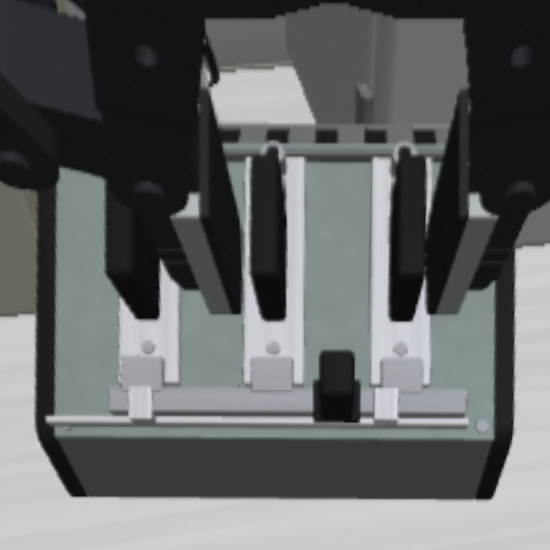

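Travel was 25 mm to the stop and the teeth are over all three plates, so I'm handing in.

```bash
python3 - <<'E'
from h import *
manip.move_l(con(-.055,-.022,.16),max_speed=.2); manip.dwell(.3); print(manip.sign_off(),manip.current_time())
E
```

```text
the job is handed in; nothing more can be done
the job is handed in; nothing more can be done
```

The spare module is fully home in the left slot, the blank stands in the right storage cell (cell_2), the slide is back at its locked end, and I handed the job in about 31 s into the 61 s limit; no verdict was returned.

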